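# Set the six-post stop turret of a polishing slide to its third post

## Robot

A 6-joint arm with a two-finger parallel gripper is mounted at the origin on the work surface. World frame = base frame: x ahead of the robot, y to its left, z up, the work surface at z = 0. Lengths are in m, angles in degrees, forces in N, time in s.
With the tool pointing down it reaches from about 0.4 to 0.825 m from the base axis. Payload 7 kg.
Tool frame: the origin (TCP) lies at the very end of the fingers, on their centre line; the grasp point (between the pads) lies 19 mm behind it (r.hold_point_z is the distance from the TCP to the grasp point, in m); z points along the fingers, y is the direction in which the jaws open and shut (so a half turn about z gives the same grasp; the last joint's range is limited). The gripper opens to 88 mm and grips with 3 to 60 N. Pads are 19 mm wide; open, the fingers measure 130 mm over their backs; the gripper's body (78 mm by 193 mm) begins 47 mm behind the grasp point.
Start: joints at [93.111, 20.546, 0.682, 0, -70.136, -16.507], TCP at [0.156, 0.657, 0.227] pointing down, gripper open.
Joint ranges: [-176.03, 176.03], [-82.01, 121.73], [-58.28, 71.71], [-173.87, 95.51], [-174.79, -0.11], [-173.66, 173.66]. Speed limits (degrees/s): [136.94, 136.94, 172.46, 180, 180, 180].

## Interface

Orientations are given as [roll, pitch, yaw] about the fixed x, y, z axes, in that order (R = Rz(yaw) Ry(pitch) Rx(roll)).
In Python, from plant import r gives the robot as it stands. The module is installed in compiled form; this text tells all that it offers.
- The arm moves only by the shell command python3 -m inch 'ROWS' [FORCE]. ROWS is text: rows parted by semicolons, each of 7 numbers parted by spaces: the shift along the tool's x, y, z in m, then the turn, a rotation vector about the tool's x, y, z in rad, then the opening, from 0 (shut) to 1 (fully open). In form: tx ty tz ax ay az jaw; .... A call has 1 to 20 rows; each row shifts and turns the commanded pose from where the row before left it, along the tool's axes as they then stand; what a row does not reach is not made up. A row lasts 1/12 s, in which the tool goes at most 41.7 mm and 7.16 degrees, less where a joint would pass 70% of its speed; a pose out of reach is approached as far as the arm can. A call with a gripper value outside its range is refused whole. The fingers move at their own pace and stop on an object; FORCE is the grip in N (left out, the last holds). Time passes only in rows, so rows that do not move let the fingers close. It gives the time, the measured TCP pose, the force and the opening at its end, in the units of the state.
- r.get_state(): the state, without advancing time (a new reading comes with each control period).
- r.capture(name): name is "side" or "top" or "wrist"; returns the picture (400x640x3 uint8, red, green, blue); there is no depth.
- r.camera_params(name): a dict with "vfov" (degrees; the focal length in pixels is half the picture's height over the tangent of half this angle, whatever the lens; pixels are square), "cx", "cy" (the principal point, pixels), "R" (3x3) and "t" (3): a world point X has camera coordinates R X + t. Camera axes: x right, y down, z forward; pixel columns grow to the right and rows downward; lengths in m; the calibration is good to about 2 mm. The wrist camera is an equidistant fisheye: a pixel r from the principal point sees the ray r / f radians off the axis. A picture is of the moment at which its call begins: read the wrist's pose just before it. camera_params takes no time and is no camera call; for the wrist camera it gives the pose at the moment of the call.
- r.close_job(): hands the job in, once; it reports no verdict.
Trained networks look in the newest picture that a camera, given by its name, has taken for a name from the list of things; names that differ only in an ending like _2 or _b are one class to them, and where a whole thing is asked for, a point or a joint stands for the part that bears it (a point fixed in the world has none). Each returns a list of dicts, best first, with "p" (0 to 1); they miss things now and then, are a little off and sometimes report something else, mostly with a low value. They report only what shows in the picture. A call takes as long as a camera call.
- r.recognise(target, camera): "xy" ([column, row] in pixels, amid what is visible of it).
The state is a dict: "time_s": time; "joints": joint angles; "qd": joint speeds; "joint_torque": joint torques, N m; "tcp_pos": TCP position; "eef_rot": TCP orientation; "contact_force": force on the tool from outside, world axes, zero at the start; "moment": the same for the moment, N m; "gripper_width": finger opening in m.
Only numpy, scipy, OpenCV 4.12 (cv2) and the standard library are available. Lean on these libraries where they do the work, as an engineer would, in place of code of your own. Each camera call takes 0.05 s, during which the arm holds its last target.

## Task

Set the stop turret on the polishing slide to its third post: the one tall post is number one, and you count on clockwise as seen from above. Turn the turret click by click until post three stands straight in front of the slide's pointed nose, let it settle in its click, let go, and leave the finished brass bend lying beside it where it is.

Things in the scene. Friction and masses are not known exactly. Their poses are not given: they have to be found in the camera images.
- turret (a joint): Turret angle, rad: 0 with the tall post in front of the nose, growing counter-clockwise seen from above; turns endlessly, so may read beyond a full turn. A spring roller gives a click every 60 degrees (0, 1.047, 2.094 ...): let go within about 20 degrees of a click, it settles there (to 2 degrees) in half a second. Getting over to the next takes up to about 8 N sideways at a post, gripped or pushed.
- turret_centre (a point): On the turret's centre line at its disc's top, 48 mm above the table. Does not turn with it: x points level to the slide's pointed nose (tip 140 mm from here, 72 mm above the table), z up. The disc is steel, 176 mm across, with a hub 40 mm wide, 10 mm high. Six upright round steel posts stand on it every 60 degrees, 70 mm from the centre line.
- tall_post (a point): Centre of the tall post (number one): 70 mm from the centre line, 25 mm above the disc's top; it moves with the turret. It stands 75 mm above the disc and is 26 mm thick; the other five stand 50 mm and are 18 mm thick. Each has a flat collar at its foot, 10 mm wider than the post, 6 mm high. Any post serves as a handle, and may turn between the fingers that hold it.
- finished_bend (a point): Middle of the finished bend, a loose bright brass tube elbow 22 mm thick, about 110 by 75 mm, lying on the table roughly 170 to 215 mm from the turret's centre; the point lies 11 mm above the table. Leave it alone.

How it is judged (in metres and radians):
At the end, for the whole second after the job is handed in: The third post (second one on clockwise from the tall post, seen from above) stands in front of the slide's nose to within 10 degrees, and the turret is at rest ((value of joint turret between -10.6465 and -10.2974 rad or value of joint turret between -4.3633 and -4.0143 rad or value of joint turret between 1.9199 and 2.2689 rad or value of joint turret between 8.203 and 8.5521 rad) and velocity of joint turret between -0.05 and 0.05 rad/s); the robot touches nothing.
It fails at once if the finished bend is shifted by more than 30 mm (distance of finished_bend from where it was at the start of the episode above 0.03 m).
It also fails if it takes over 40 s, if anything falls off the work surface, if the arm or the gripper's body presses on something with over 40 N, if the wrist force passes 120 N, or if a joint passes its speed limit or range.

## Working session

There is one attempt and no reset: what is moved stays moved. The work goes in short steps, Python scripts to look and compute and a shell command to move; the robot and the scene stay as the last step left them, time stands still between calls to the robot, and variables do not carry over. Pictures are saved under pics/ and viewed, and the job is handed in when it is done.

```bash
mkdir -p pics; python3 - <<'E'
from plant import r
import cv2
s=r.get_state();print(s['time_s'],s['tcp_pos'],s['eef_rot'],s['gripper_width'],s['contact_force'])
for c in['top','side','wrist']:
    im=r.capture(c);cv2.imwrite(f'pics/{c}0.png',im[:,:,::-1])
    p=r.camera_params(c);print(c,p['vfov'],p['cx'],p['cy'],p['R'],p['t'])
    for t in['turret','turret_centre','tall_post','finished_bend']:
        try:print(t,r.recognise(t,c)[:3])
        except Exception as e:print(t,e)
E
```

```text
0.0 [0.1562722  0.65613934 0.22563151] [ 1.79903625e+02 -8.14121331e-03 -1.33996079e+01] 0.0875081972725583 [-0.06502213 -0.24015236  0.23099091]
top 50.719451149437134 313.42140465406 191.84740227945565 [[ 0.01495897 -0.99917008 -0.03788651]
 [-0.99414591 -0.01080741 -0.10750398]
 [ 0.1070053   0.03927287 -0.99348251]] [0.12157195 0.53120713 0.6511195 ]
turret [{'xy': [429.0, 191.0], 'p': 0.69}]
turret_centre [{'xy': [443.4, 174.6], 'p': 0.81}]
tall_post [{'xy': [426.5, 193.1], 'p': 0.94}]
finished_bend [{'xy': [323.8, 160.5], 'p': 0.81}]
side 56.565937196508955 317.4745046758022 196.83215574323444 [[ 9.92889070e-01 -1.19042639e-01  3.79611373e-04]
 [-6.45545732e-02 -5.41098770e-01 -8.38477685e-01]
 [ 1.00020004e-01  8.32490823e-01 -5.44935802e-01]] [-0.4995704   0.15052706  0.55793803]
turret [{'xy': [337.2, 271.8], 'p': 0.68}]
turret_centre [{'xy': [399.4, 305.2], 'p': 0.73}]
tall_post []
finished_bend [{'xy': [357.7, 212.5], 'p': 0.75}]
wrist 65.70646984690485 317.29389644677366 198.33981897510904 [[-2.31883897e-01 -9.72743264e-01  6.33558834e-04]
 [-9.42514200e-01  2.24838864e-01  2.47213407e-01]
 [-2.40617625e-01  5.67276702e-02 -9.68960851e-01]] [ 0.67399593 -0.03129103  0.38894903]
turret []
turret_centre []
tall_post []
finished_bend []
```

View pics/top0.png

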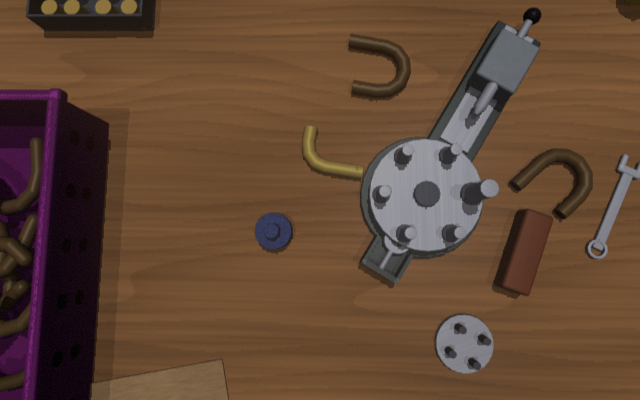

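View pics/side0.png

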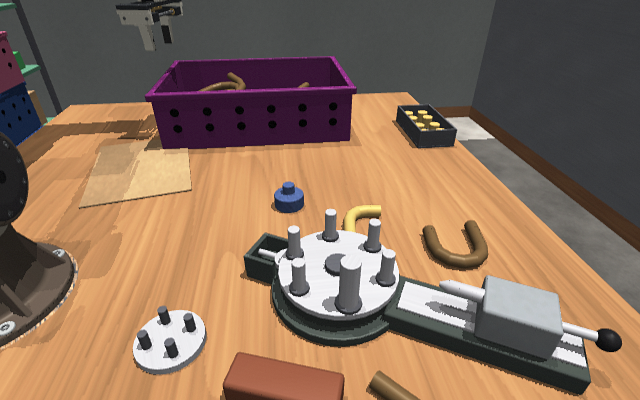

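View pics/wrist0.png

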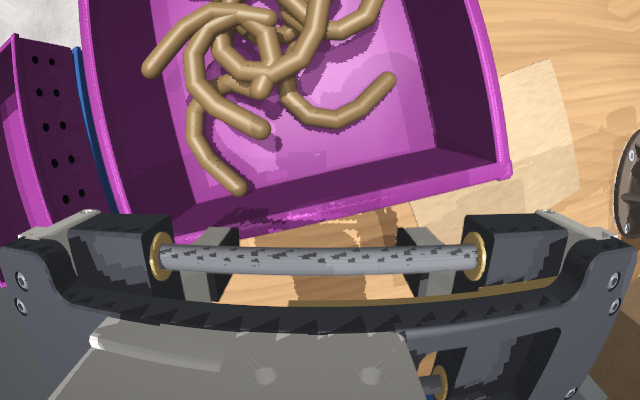

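```bash
cat > h.py <<'E'
import numpy as np
from plant import r
def ray(c,xy,z):
    p=r.camera_params(c);f=200/np.tan(np.radians(p['vfov']/2));R=np.array(p['R']);t=np.array(p['t'])
    d=R.T@np.array([(xy[0]-p['cx'])/f,(xy[1]-p['cy'])/f,1]);o=-R.T@t
    return o+d*(z-o[2])/d[2]
def proj(c,X):
    p=r.camera_params(c);f=200/np.tan(np.radians(p['vfov']/2));q=np.array(p['R'])@X+np.array(p['t'])
    return [p['cx']+f*q[0]/q[2],p['cy']+f*q[1]/q[2]]
E
python3 - <<'E'
from h import *
import cv2
im=cv2.imread('pics/top0.png')[0:300,340:560];cv2.imwrite('pics/topz.png',cv2.resize(im,None,fx=2.7,fy=2,interpolation=cv2.INTER_CUBIC) if 0 else cv2.resize(im,(440*1,600)))
C=ray('top',(427,194),.058);print('C',C, np.hypot(*C[:2]))
T=ray('top',(489,188),.123);print('tall top',T,T-C,np.linalg.norm((T-C)[:2]),np.degrees(np.arctan2(*(T-C)[1::-1])))
for q in[(455,149),(405,149),(380,190),(407,231),(456,231)]:
    P=ray('top',q,.098)-C;print(np.hypot(*P[:2]),np.degrees(np.arctan2(P[1],P[0])))
N=ray('top',(475,113),.072);print('nose',N,np.hypot(*(N-C)[:2]),np.degrees(np.arctan2(*(N-C)[1::-1])))
print('side C',proj('side',C))
E
```

```text
C [ 0.52525182 -0.04718661  0.058     ] 0.5273670884925653
tall top [ 0.52763248 -0.11695695  0.123     ] [ 0.00238066 -0.06977034  0.065     ] 0.0698109438066041 -88.04574582116254
0.06981318860029485 -27.349716565361234
0.07340932239198719 33.08186883233011
0.07650723481505933 89.35674746119976
0.0692347671769136 146.50400071922135
0.06466753605376617 -151.3318044854031
nose [ 0.64895271 -0.11829413  0.072     ] 0.14268213377055852 -29.891767888238864
side C [np.float64(336.47746430411854), np.float64(261.25584262288135)]
```

View pics/topz.png

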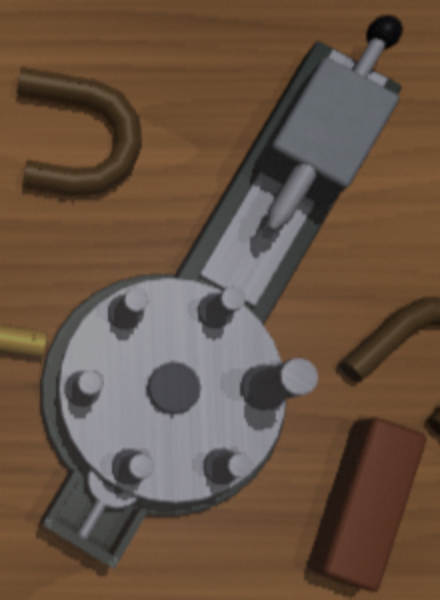

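The tall post is 60° clockwise of the nose, so the turret is at about −60° and needs ±180° (three clicks). I'll go clockwise, on the robot's side, away from the slide. First I move over towards the tall post.

```bash
python3 -m inch '.022 .0272 0 0 0 0 1;.022 .0272 0 0 0 0 1;.022 .0272 0 0 0 0 1;.022 .0272 0 0 0 0 1;.022 .0272 0 0 0 0 1;.022 .0272 0 0 0 0 1;.022 .0272 0 0 0 0 1;.022 .0272 0 0 0 0 1;.022 .0272 0 0 0 0 1;.022 .0272 0 0 0 0 1;.022 .0272 0 0 0 0 1;.022 .0272 0 0 0 0 1;.022 .0272 0 0 0 0 1;.022 .0272 0 0 0 0 1;.022 .0272 0 0 0 0 1;.022 .0272 0 0 0 0 1;.022 .0272 0 0 0 0 1;.022 .0272 0 0 0 0 1'; python3 -c "
from plant import r;s=r.get_state();print(s)"
```

```text
time_s: 2.25
tcp_pos: [0.4286, 0.087, 0.2271]
eef_rot: [-179.9, -0.1, -13.4]
contact_force: [1.7, 0.8, -0.1]
gripper_width: 0.0877
{'time_s': 2.25, 'joints': array([ 3.74828472e+01, -2.69244191e+00, -2.75146741e+01,  2.25005022e-03,
       -6.51005409e+01,  3.91438359e+01]), 'qd': array([-59.95085964,  10.11793376,   9.23739474,   0.06144784,
         0.86495261,  59.51738855]), 'joint_torque': array([  6.18501261, -27.02980042,  26.93964422,   6.55194148,
        -0.11177337,  -1.75342441]), 'tcp_pos': array([0.42860072, 0.08695302, 0.22708079]), 'eef_rot': array([-1.79941395e+02, -5.03347943e-02, -1.33723967e+01]), 'contact_force': array([ 1.70430001,  0.84278663, -0.08206777]), 'moment': array([ 0.15448404, -0.11735203,  0.0209994 ]), 'gripper_width': 0.0877003012337223}
```

```bash
python3 -m inch '.024 .0294 0 0 0 0 1;.024 .0294 0 0 0 0 1;.024 .0294 0 0 0 0 1;.024 .0294 0 0 0 0 1;.024 .0294 0 0 0 0 1;.024 .0294 0 0 0 0 1;0 0 0 0 0 -.11 1;0 0 0 0 0 -.11 1;0 0 0 0 0 -.11 1;0 0 0 0 0 -.11 1;0 0 0 0 0 -.11 1;0 0 0 0 0 -.11 1;0 0 0 0 0 -.11 1;0 0 0 0 0 -.11 1;0 0 0 0 0 -.11 1;0 0 0 0 0 -.11 1;0 0 0 0 0 -.11 1;0 0 0 0 0 -.11 1;0 0 0 0 0 -.11 1;0 0 0 0 0 -.11 1' 40; python3 - <<'E'
from h import *
import cv2
s=r.get_state();print(s['tcp_pos'],s['eef_rot'],s['joints'],s['contact_force'])
for c in['wrist','top']:
    im=r.capture(c);cv2.imwrite(f'pics/{c}1.png',im[:,:,::-1])
print(r.recognise('tall_post','wrist'),r.recognise('tall_post','top'))
E
```

```text
time_s: 3.92
tcp_pos: [0.5274, -0.1164, 0.2267]
eef_rot: [180.0, -0.0, 75.2]
contact_force: [0.8, 0.1, -0.8]
gripper_width: 0.0877
[ 0.52741792 -0.11638803  0.22671058] [ 1.79983439e+02 -4.39444511e-03  7.51529556e+01] [ 8.35802291e+00  7.82716085e+00 -1.63744075e+01  2.72631744e-03
 -6.57814792e+01  1.56793814e+02] [ 0.83324828  0.08036731 -0.7992148 ]
[{'xy': [300.3, 119.9], 'p': 0.87}] []
```

View pics/wrist1.png

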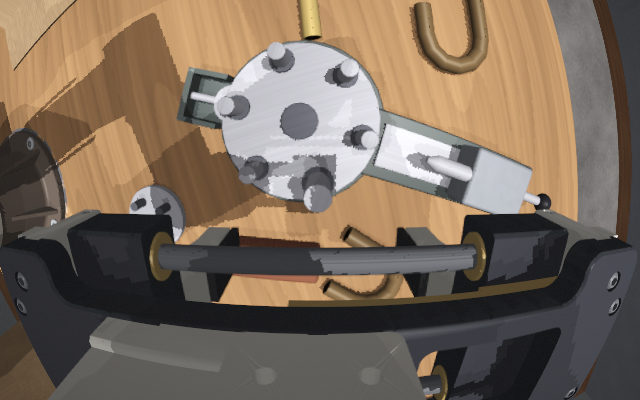

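View pics/top1.png

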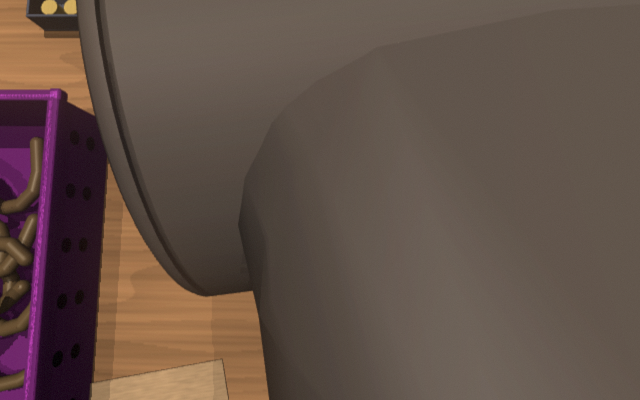

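```bash
cat >> h.py <<'E'
def wray(xy,z,p=None):
    p=p or r.camera_params('wrist');f=200/np.tan(np.radians(p['vfov']/2));R=np.array(p['R']);o=-R.T@np.array(p['t'])
    v=np.array([xy[0]-p['cx'],xy[1]-p['cy']]);n=np.linalg.norm(v);a=n/f
    d=R.T@np.append(v/n*np.sin(a),np.cos(a));return o+d*(z-o[2])/d[2]
E
python3 - <<'E'
from h import *
H=wray((299,121),.058);T=wray((318,198),.123);print(H,T)
P=[T]+[wray(q,.098) for q in[(368,140),(349,70),(277,51),(227,105),(247,173)]]
C=np.mean(P,0);print(C)
for p in P:
    d=p-C;print(p.round(4),np.hypot(d[0],d[1]).round(4),np.degrees(np.arctan2(d[1],d[0])).round(1))
N=wray((430,160),.072);d=N-C;print(N,np.hypot(d[0],d[1]),np.degrees(np.arctan2(d[1],d[0])))
E
```

```text
[ 0.52620545 -0.0483102   0.058     ] [ 0.52756571 -0.11755812  0.123     ]
[ 0.52661506 -0.04843595  0.10216667]
[ 0.5276 -0.1176  0.123 ] 0.0691 -89.2
[ 0.5855 -0.0824  0.098 ] 0.068 -30.0
[ 0.5853 -0.0149  0.098 ] 0.0676 29.8
[0.5266 0.0206 0.098 ] 0.069 90.0
[ 0.4676 -0.0143  0.098 ] 0.0682 150.0
[ 0.4672 -0.082   0.098 ] 0.0682 -150.5
[ 0.64977219 -0.12154362  0.072     ] 0.14322154419330188 -30.693916676405383
```

Wrist view: tall post top at (318,198), hub at (299,121), nose tip at (430,160). Radii of 68–69 mm and 60° spacing check out: centre (0.5265,−0.048), tall post at −90°, nose at −30°. I'll descend with the jaws half open to clear the neighbouring posts, then grip.

```bash
python3 -m inch '-.0013 0 0 0 0 0 .5;0 0 0 0 0 0 .5;0 0 0 0 0 0 .5;0 0 .024 0 0 0 .5;0 0 .024 0 0 0 .5;0 0 .024 0 0 0 .5;0 0 .024 0 0 0 .5;0 0 .024 0 0 0 .5;0 0 .0235 0 0 0 .5;0 0 0 0 0 0 .5;0 0 0 0 0 0 0;0 0 0 0 0 0 0;0 0 0 0 0 0 0;0 0 0 0 0 0 0;0 0 0 0 0 0 0;0 0 0 0 0 0 0' 40;python3 - <<'E'
from h import *
import cv2
s=r.get_state();print(s['tcp_pos'],s['eef_rot'],s['joints'],s['contact_force'],s['gripper_width'])
im=r.capture('wrist');cv2.imwrite('pics/wrist2.png',im[:,:,::-1])
im=r.capture('side');cv2.imwrite('pics/side2.png',im[:,:,::-1])
E
```

```text
time_s: 5.45
tcp_pos: [0.5281, -0.1176, 0.0847]
eef_rot: [179.9, -0.0, 74.9]
contact_force: [-0.7, 1.0, 7.6]
gripper_width: 0.0252
[ 0.52808325 -0.11756732  0.08466119] [ 1.79851967e+02 -4.20862846e-02  7.48626226e+01] [ 8.22799142e+00  1.58655776e+01 -2.69108509e+01  2.74159286e-02
 -4.70709903e+01  1.56615931e+02] [-0.68114397  0.97998126  7.55864675] 0.025200287115081533
```

View pics/wrist2.png

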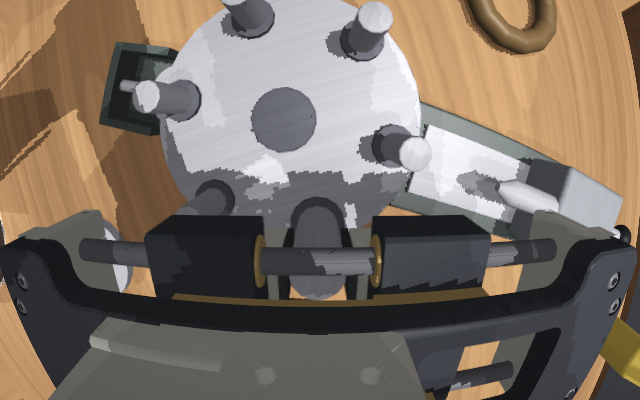

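View pics/side2.png

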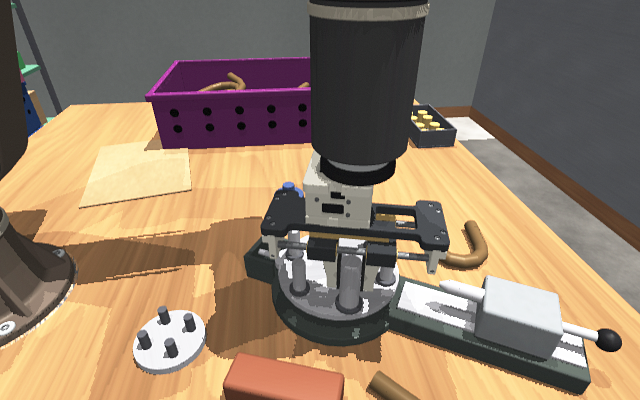

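Gripped (opening 25.2 mm, against a 26 mm post). First click clockwise: 14 rows × 4.5°.

```bash
python3 -m inch '-.0013 -.0053 0 0 0 .0785 0;-.0013 -.0053 0 0 0 .0785 0;-.0013 -.0053 0 0 0 .0785 0;-.0013 -.0053 0 0 0 .0785 0;-.0013 -.0053 0 0 0 .0785 0;-.0013 -.0053 0 0 0 .0785 0;-.0013 -.0053 0 0 0 .0785 0;-.0013 -.0053 0 0 0 .0785 0;-.0013 -.0053 0 0 0 .0785 0;-.0013 -.0053 0 0 0 .0785 0;-.0013 -.0053 0 0 0 .0785 0;-.0013 -.0053 0 0 0 .0785 0;-.0013 -.0053 0 0 0 .0785 0;0 0 0 0 0 0 0';python3 - <<'E'
from h import *
s=r.get_state();d=s['tcp_pos']-np.array([.5265,-.048,0]);print(np.hypot(d[0],d[1]),np.degrees(np.arctan2(d[1],d[0])),s['eef_rot'],s['joints'],s['contact_force'],s['gripper_width'])
E
```

```text
time_s: 6.72
tcp_pos: [0.467, -0.0853, 0.0846]
eef_rot: [180.0, -0.1, 16.1]
contact_force: [-4.0, -3.3, 9.9]
gripper_width: 0.0254
0.070245126599627 -147.91972773767222 [ 1.79964474e+02 -5.71498755e-02  1.61202645e+01] [ 1.35068297e+01  1.01878250e+01 -3.49135187e+01  4.66348735e-02
 -4.48399555e+01  9.25803661e+01] [-3.98682504 -3.30743713  9.90843308] 0.025368130881696812
```

Works: post at −148°, radius 70 mm, small forces. Continue with the same arc.

```bash
python3 -m inch '-.0013 -.0053 0 0 0 .0785 0;-.0013 -.0053 0 0 0 .0785 0;-.0013 -.0053 0 0 0 .0785 0;-.0013 -.0053 0 0 0 .0785 0;-.0013 -.0053 0 0 0 .0785 0;-.0013 -.0053 0 0 0 .0785 0;-.0013 -.0053 0 0 0 .0785 0;-.0013 -.0053 0 0 0 .0785 0;-.0013 -.0053 0 0 0 .0785 0;-.0013 -.0053 0 0 0 .0785 0;-.0013 -.0053 0 0 0 .0785 0;-.0013 -.0053 0 0 0 .0785 0;-.0013 -.0053 0 0 0 .0785 0;0 0 0 0 0 0 0';python3 - <<'E'
from h import *
s=r.get_state();d=s['tcp_pos']-np.array([.5265,-.048,0]);print(np.hypot(d[0],d[1]),np.degrees(np.arctan2(d[1],d[0])),s['eef_rot'],s['joints'],s['contact_force'],s['gripper_width'])
E
```

```text
time_s: 7.88
tcp_pos: [0.4628, -0.0167, 0.0846]
eef_rot: [180.0, 0.0, -42.4]
contact_force: [-11.8, 4.9, 20.9]
gripper_width: 0.0253
0.07095762204901475 153.81691645037083 [ 1.79999613e+02  4.93991369e-02 -4.23660241e+01] [ 22.36014276   9.20509111 -36.15819544  -0.06331885 -44.65817168
  25.31888118] [-11.79719212   4.93243149  20.85930474] 0.025302051066843734
```

Post at 154° (two clicks done). The upward force has crept up to 21 N, with some outward radial pull, so I'll relax those slightly before going on.

```bash
python3 -m inch '-.0006 .0002 -.001 0 0 0 0;-.0005 .0002 -.001 0 0 0 0;0 0 0 0 0 0 0';python3 - <<'E'
from h import *
s=r.get_state();d=s['tcp_pos']-np.array([.5265,-.048,0]);print(np.hypot(d[0],d[1]),np.degrees(np.arctan2(d[1],d[0])),s['eef_rot'],s['contact_force'],s['gripper_width'])
E
```

```text
time_s: 8.13
tcp_pos: [0.4626, -0.0171, 0.0847]
eef_rot: [-180.0, -0.0, -42.1]
contact_force: [4.4, 0.7, -8.6]
gripper_width: 0.0251
0.07101810806008547 154.1896044266769 [-1.79960131e+02 -1.42159690e-02 -4.21080296e+01] [ 4.37400891  0.68882486 -8.5586123 ] 0.0250784493767369
```

```bash
python3 -m inch '-.0013 -.0053 0 0 0 .0785 0;-.0013 -.0053 0 0 0 .0785 0;-.0013 -.0053 0 0 0 .0785 0;-.0013 -.0053 0 0 0 .0785 0;-.0013 -.0053 0 0 0 .0785 0;-.0013 -.0053 0 0 0 .0785 0;-.0013 -.0053 0 0 0 .0785 0;-.0013 -.0053 0 0 0 .0785 0;-.0013 -.0053 0 0 0 .0785 0;-.0013 -.0053 0 0 0 .0785 0;-.0013 -.0053 0 0 0 .0785 0;-.0013 -.0053 0 0 0 .0785 0;-.0013 -.0053 0 0 0 .0785 0;-.0013 -.0053 0 0 0 .0785 0;0 0 0 0 0 0 0;0 0 0 0 0 0 0';python3 - <<'E'
from h import *
s=r.get_state();d=s['tcp_pos']-np.array([.5265,-.048,0]);print(np.hypot(d[0],d[1]),np.degrees(np.arctan2(d[1],d[0])),s['eef_rot'],s['contact_force'],s['gripper_width'])
E
```

```text
time_s: 9.47
tcp_pos: [0.5242, 0.023, 0.0848]
eef_rot: [-180.0, 0.1, -105.1]
contact_force: [1.0, 6.4, -5.5]
gripper_width: 0.0253
0.07100907520688954 91.89449275408231 [-1.79999438e+02  9.59475173e-02 -1.05118677e+02] [ 0.96795777  6.36628214 -5.53983556] 0.02527500422557268
```

Within 2° of the target. Open halfway, let it settle, rise.

```bash
python3 -m inch '0 0 0 0 0 0 .5;0 0 0 0 0 0 .5;0 0 0 0 0 0 .5;0 0 0 0 0 0 .5;0 0 0 0 0 0 .5;0 0 0 0 0 0 .5;0 0 -.015 0 0 0 .5;0 0 -.025 0 0 0 .5;0 0 -.03 0 0 0 .5;0 0 -.03 0 0 0 .5;0 0 -.03 0 0 0 .5;0 0 -.02 0 0 0 .5;0 0 0 0 0 0 .5;0 0 0 0 0 0 .5';python3 - <<'E'
from h import *
import cv2
s=r.get_state();print(s['tcp_pos'],s['eef_rot'],s['contact_force'],s['gripper_width'])
for c in('wrist','side'):
    im=r.capture(c);cv2.imwrite(f'pics/{c}3.png',im[:,:,::-1])
print(r.recognise('tall_post','wrist'),r.recognise('finished_bend','side'))
E
```

```text
time_s: 10.63
tcp_pos: [0.5243, 0.022, 0.2363]
eef_rot: [-179.9, 0.1, -105.1]
contact_force: [0.2, 0.3, -0.9]
gripper_width: 0.044
[0.52425322 0.02204395 0.23632796] [-1.79869321e+02  1.08611475e-01 -1.05075420e+02] [ 0.2065444   0.29108848 -0.87613617] 0.04399643292147921
[{'xy': [299.6, 121.0], 'p': 0.9}] [{'xy': [358.0, 213.8], 'p': 0.73}]
```

View pics/wrist3.png

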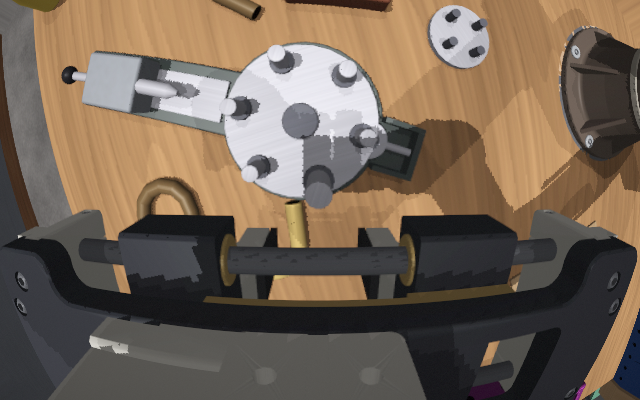

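View pics/side3.png

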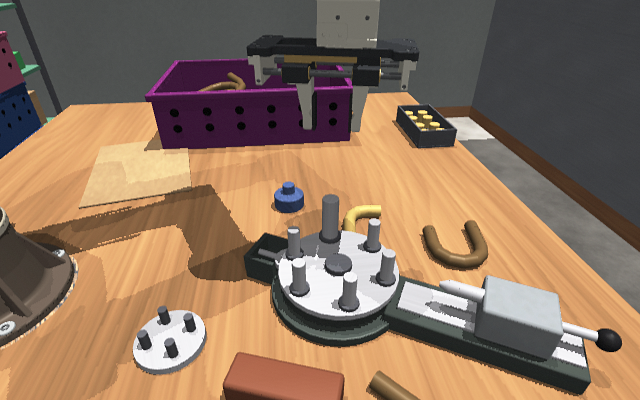

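```bash
python3 - <<'E'
from h import *
C=wray((300,121),.058);print(C)
for q,z in(((319,196),.123),((231,107),.098)):
    d=wray(q,z)-C;print(np.hypot(d[0],d[1]),np.degrees(np.arctan2(d[1],d[0])))
s=r.get_state();print(s['contact_force']);r.close_job()
E
```

```text
[ 0.52292418 -0.04807938  0.058     ]
0.06941013019481558 91.53748326943244
0.06618612278101454 -28.541996608340167
[ 0.50801747 -0.11071574 -0.92980289]
the job is handed in; nothing more can be done
```

The turret is set to its third post. I gripped the tall post and turned the turret clockwise three clicks (180°). I then let go, left it half a second to settle, rose clear and handed the job in at about 11 s of the 40 s allowed.

**Last checks:**
- **Post three:** it measured −28.5° in the wrist picture, and the nose −30° to −31° in the earlier top and wrist pictures. That is within about 2°, against 10° allowed. The tall post is at 91.5°, which fits.
- **Finished bend:** in the side picture it reads (358.0, 213.8) px, against (357.7, 212.5) px at the start, so it has not moved.
- **Contact:** the gripper is about 11 cm above the tall post's top and touches nothing; the wrist force is about 1 N.

**What disagreed:**
- **Turret centre:** the last wrist picture puts it about 3 mm off the earlier one in x, so the angles are good to a degree or two.
- **Upward force:** it crept to 21 N during the second click, and I eased it off by lifting the gripper slightly. I took it to be friction at the grip and did not confirm that.

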